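# Set sprung dividers to two punch marks and hold the gap

## Task

Lift the spring dividers out of the wooden tool block and stand them upright on the chalked face of the half-bearing casting, squeezing the sprung legs until one point rests lightly on each of the two punch marks there. Keep that gap steady, points on the marks, for at least three seconds and finish still holding the squeezed dividers in place, ready for the nut to be run down: do not let go or press hard. Leave the hammer, the centre punch and the square where they lie.

Things in the scene. Friction and masses are not known exactly. Their poses are not given: they have to be found in the camera images.
- tool_block: Fixed light wooden block, 56 (x) x 130 (y) x 50 mm high, origin at the centre of its underside. Its slot, 9 mm wide (x) and 71 mm long along its y axis, 32 mm deep from the top face, holds the dividers standing points down. Four small empty holes near the corners.
- dividers: Loose steel spring dividers, about 75 g, 111 mm tall, upright in the block's slot (leaning up to 4 degrees): two legs 8 mm wide (x), 5 mm thick, spread along own y, joined by a spring bow on top, 26 mm wide (y), 9 mm deep (x). z points up; origin midway between the points, at their level with legs open. Legs pivot about x at a fulcrum 93 mm up. Centre of mass about 60 mm up.
- leg_r (a joint): How far each leg is squeezed in (rad; both move alike): 0 = open against the nut (point gap 52 mm), 0.25 = points nearly touching. Gap = 3 mm + 192 mm x sin(0.258 - value); squeezing lowers the points 96 mm x (cos(0.258 - value) - 0.967) (up to 3 mm). Spring per leg 1.3 N m/rad, preload 0.22 N m: a pinch 45 mm below the fulcrum takes 5 N open, 9 N at a 28 mm gap.
- point_l (a point): Tip of the leg on the dividers' -y side (lowest end of the leg; the tip is rounded at 1.5 mm radius).
- point_r (a point): Tip of the leg on the dividers' +y side.
- casting: Fixed grey half-bearing casting, 150 (x) x 120 (y) x 62 mm high, origin at the centre of its underside; half-round bore (radius 32 mm) open upward along its y axis, with a flat land 38 mm wide and 120 mm long on either side of the bore, top 62 mm above the origin. The land on its -x side (centre line at x = -51 mm) is chalked white and carries a scribed centre line along y with two punch marks.
- mark_1_dot (a point): Punch mark on the chalked land: a dark dot 4 mm across with a scribed cross line, at the height of the face (62 mm above the bench), 10 to 18 mm to the +y side of the land's middle. Flat: no hole for the point to catch in.
- mark_2_dot (a point): The other punch mark, 10 to 18 mm to the -y side of the land's middle; the two are 20 to 36 mm apart along the casting's y axis.
- hammer: Bystander: hammer with a wooden handle, 260 mm long, lying on the bench behind the work.
- punch: Bystander: steel centre punch, 109 mm long and 11 mm thick, lying on the bench towards the robot.
- square: Bystander: engineer's square, dark stock 80 mm long and a 115 mm blade, lying on the bench behind the work.
- pinch (a point): Middle of the dividers between the legs, 60 mm above the origin, axes as the dividers': pinch the legs' outsides along y about here. Outside width, legs open: 36 mm here (27 at a 28 mm gap), 32 mm 10 mm higher, 39 mm 10 mm lower. A thin brass screw runs along y through both legs 24 mm below here, its nut (8 mm) run back beyond the +y leg: keep fingers above it. Bow top is 51 mm above here.
Not all that is in view belongs to the job. What is shaped like the dividers but turquoise is not meant. Of the things that look like the casting, the larger one is meant.

How it is judged:
By the outcome, as a careful person would: the job done as asked, in the order asked, and still so for the second after the job is handed in, while the arm keeps its last pose, push and grip.
It also fails if it takes over 45 s, if anything falls off the work surface, if the arm or the gripper's body presses on something with over 40 N, if the wrist force passes 120 N, or if a joint passes its speed limit or range.

## Robot

A 7-joint arm with a two-finger parallel gripper is mounted at the origin on the work surface. World frame = base frame: x ahead of the robot, y to its left, z up, the work surface at z = 0. Lengths are in m, angles in rad, forces in N, time in s.
With the tool pointing down it reaches from about 0.4 to 0.925 m from the base axis. Payload 5.6 kg.
Tool frame: the origin (TCP) lies at the very end of the fingers, on their centre line; the grasp point (between the pads) lies 19 mm behind it; z points along the fingers, y is the line along which they close (so a half turn about z gives the same grasp; the last joint's range is limited). The gripper opens to 85 mm and grips with 20 to 120 N. Pads are 22 mm wide; open, the fingers measure 114 mm over their backs; the gripper's body (76 mm by 85 mm) begins 54 mm behind the grasp point. The pads swing forward as they close: fully open they stand 13 mm farther back than shut.
Start: joints at [-1.274, 0.468, -0.012, 1.603, 0.006, 1.071, -0.056], TCP at [0.217, 0.613, 0.231] pointing down, gripper open.
Joint ranges: [-2.53, 2.53], [-0.31, 2.02], [-1.57, 1.55], [0.28, 2.44], [-1.29, 4.43], [0.15, 1.84], [-2.92, 2.92]. Speed limits (rad/s): [2.57, 2.57, 3.14, 3.14, 3.14, 3.14, 3.14].

## Interface

Orientations are given as a rotation vector (axis times angle).
In Python, from rig import read_state, camera, camera_params, hand_in gives the robot as it stands. The module is installed in compiled form; this text tells all that it offers.
- The arm moves only by the shell command python3 -m pendant 'ROWS' [OPENING] [FORCE]. ROWS is JSON, a list of rows, each a list of 4 numbers: the shift along the tool's x, y, z in cm, then the turn about the tool's z in rad. A call has exactly 5 rows; each row shifts and turns the commanded pose from where the row before left it, along the tool's axes as they then stand; what a row does not reach is not made up. A row lasts 1/10 s, in which the tool goes at most 50 mm and 8.59 degrees, less where a joint would pass 70% of its speed; a pose out of reach is approached as far as the arm can. A call is refused whole if a number of a shift passes 5 or a number of a turn 0.15, either way. A call with a gripper value outside its range is refused whole. OPENING is the closure in counts, from 0 (fully open) to 255 (shut), set as the call begins (- or left out, the last holds). The fingers move at their own pace and stop on an object; FORCE is the grip in N (left out, the last holds). Time passes only in rows, so rows that do not move let the fingers close, or fill a call up. It gives the time, the measured TCP pose, the force, the opening and the grip force at its end, in the units of the state.
- read_state(): the state, without advancing time (a new reading comes with each control period).
- camera(name): name is "side" or "top"; returns (picture, depth): 400x640x3 uint8, red, green, blue; 400x640 float32, m along the optical axis (not along the pixel's ray), 0 where there is no reading.
- camera_params(name): a dict with "K" (3x3 intrinsics, pixels), "camera_from_world" (4x4, takes a point from world to camera coordinates). Camera axes: x right, y down, z forward; pixel columns grow to the right and rows downward; lengths in m; the calibration is good to about 2 mm. A picture is of the moment at which its call begins. camera_params takes no time and is no camera call.
- hand_in(): hands the job in; it is judged then, once.
The state is a dict: "clock": time; "joint_pos": joint angles; "dq": joint speeds; "joint_efforts": joint torques, N m; "tool_pos": TCP position; "orientation": TCP orientation; "ft_force": force on the tool from outside, world axes, zero at the start; "ft_torque": the same for the moment, N m; "opening": finger opening in m; "gripper_force": force on a finger pad.
Only numpy, scipy, OpenCV 4.12 (cv2) and the standard library are available. Lean on these libraries where they do the work, as an engineer would, in place of code of your own. Each camera call takes 0.05 s, during which the arm holds its last target. There are 200 camera calls.

## Working session

There is one attempt and no reset: what is moved stays moved. The work goes in short steps, Python scripts to look and compute and a shell command to move; the robot and the scene stay as the last step left them, time stands still between calls to the robot, and variables do not carry over. Pictures are saved under pics/ and viewed, at most 10 in all, crops included, and the job is handed in when it is done.

```bash
mkdir -p pics; python3 - <<'E'
from rig import *
import cv2,numpy as np
s=read_state();print(s['clock'],s['tool_pos'],s['orientation'],s['opening'])
for n in('side','top'):
    im,d=camera(n);np.savez(f'pics/{n}0.npz',im=im,d=d);cv2.imwrite(f'pics/{n}0.png',im[:,:,::-1])
    p=camera_params(n);print(n,p['K'].tolist(),np.round(p['camera_from_world'],3).tolist())
E
```

```text
0.0 [0.2164952  0.61229502 0.23033217] [-5.31197433e-01 -3.09615710e+00  2.78909548e-03] 0.0852594601639204
side [[514.9655464601615, 0.0, 324.82617611170235], [0.0, 514.9655464601615, 195.62385593526017], [0.0, 0.0, 1.0]] [[0.721, -0.693, 0.014, -0.421], [-0.318, -0.348, -0.882, 0.289], [0.616, 0.631, -0.471, 0.852], [0.0, 0.0, 0.0, 1.0]]
top [[439.59303747096766, 0.0, 315.09520471417], [0.0, 439.59303747096766, 197.6869554012886], [0.0, 0.0, 1.0]] [[0.055, -0.998, -0.006, -0.021], [-0.978, -0.053, -0.202, 0.627], [0.201, 0.017, -0.979, 0.884], [0.0, 0.0, 0.0, 1.0]]
```

View pics/top0.png

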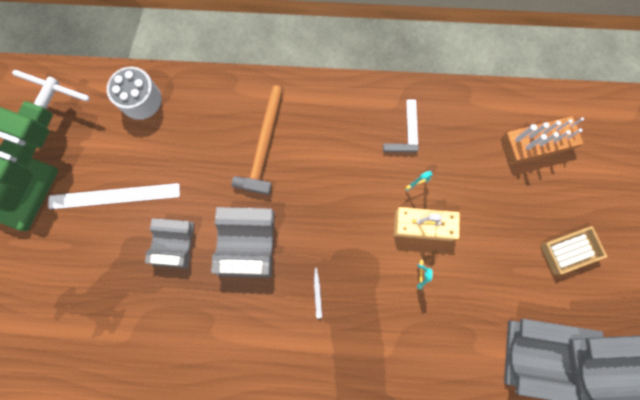

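View pics/side0.png

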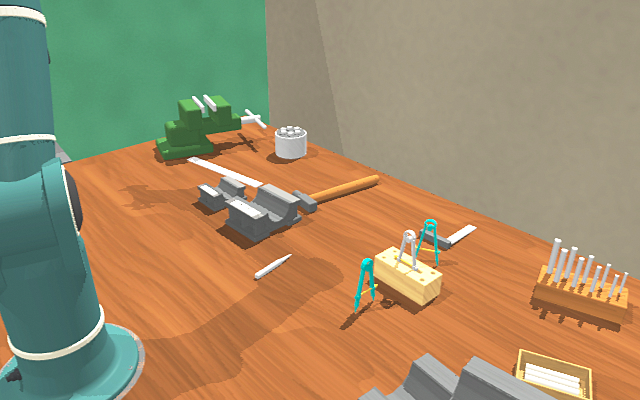

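Top view candidates:
- **Dividers:** the steel pair in the block is at (430,219). Turquoise look-alikes at (420,180) and (426,275) are rejected.
- **Casting:** the large one is at (243,242), with its chalked land at (243,267). The smaller one at (170,243) and the grey V-shapes at (560,355) are rejected.

Next is a close crop, plus measurements.

```bash
cat > h.py <<'E'
from rig import *
import cv2,numpy as np
def ray(n,u,v):
    p=camera_params(n);T=np.array(p['camera_from_world']);R=T[:3,:3];c=-R.T@T[:3,3]
    d=R.T@np.linalg.inv(p['K'])@np.array([u,v,1.]);return c,d
def onplane(n,u,v,z):
    c,d=ray(n,u,v);return c+d*(z-c[2])/d[2]
def proj(n,P):
    p=camera_params(n);q=np.array(p['camera_from_world'])@np.r_[P,1];q=np.array(p['K'])@q[:3];return q[:2]/q[2]
def tri(a,b):
    (c1,d1),(c2,d2)=ray('top',*a),ray('side',*b)
    A=np.c_[d1,-d2];t=np.linalg.lstsq(A,c2-c1,rcond=None)[0];p,q=c1+d1*t[0],c2+d2*t[1];return (p+q)/2,np.linalg.norm(p-q)
E
python3 - <<'E'
from h import *
T=np.load('pics/top0.npz')['im'];S=np.load('pics/side0.npz')['im']
def crop(im,u,v,w,h,W,H):return cv2.resize(im[v:v+h,u:u+w],(W,H),interpolation=cv2.INTER_CUBIC)
a=crop(T,390,165,80,60*2-20,400,500)[:300];
A=np.vstack([np.hstack([crop(T,390,190,80,60,400,300),crop(S,360,215,100,75,400,300)]),np.hstack([crop(T,205,225,80,60,400,300),crop(S,220,180,80,60,400,300)])])
cv2.imwrite('pics/c1.png',A[:,:,::-1])
# chalk
def big(m,box):
    k=np.zeros_like(m);u,v,w,h=box;k[v:v+h,u:u+w]=m[v:v+h,u:u+w]
    c=max(cv2.findContours(k,0,2)[0],key=cv2.contourArea);return c
for n,im,box,z in(('top',T,(205,250,80,35),.062),('side',S,(220,190,60,40),.062)):
    m=((im.min(2)>185)*255).astype('uint8');c=big(m,box);r=cv2.minAreaRect(c);print(n,r,)
    b=np.array([onplane(n,*p,z) for p in cv2.boxPoints(r)]);print(b.round(4).tolist(),b.mean(0).round(4))
hsv=cv2.cvtColor(T,cv2.COLOR_RGB2HSV);m=((hsv[...,0]<32)&(hsv[...,0]>12)&(hsv[...,2]>190)&(hsv[...,1]>50)).astype('uint8')*255
c=big(m,(390,195,80,55));r=cv2.minAreaRect(c);print('block',r);b=np.array([onplane('top',*p,.05) for p in cv2.boxPoints(r)]);print(b.round(4).tolist(),b.mean(0))
E
```

```text
top ((243.0, 266.0), (14.0, 48.0), 90.0)
[[0.4849, 0.2076, 0.062], [0.4905, 0.1068, 0.062], [0.4615, 0.1045, 0.062], [0.456, 0.2048, 0.062]] [0.4732 0.1559 0.062 ]
side ((244.36924743652344, 207.35385131835938), (39.939178466796875, 8.434361457824707), 29.744882583618164)
[[0.4578, 0.2174, 0.062], [0.4868, 0.242, 0.062], [0.4897, 0.1067, 0.062], [0.4624, 0.087, 0.062]] [0.4742 0.1633 0.062 ]
block ((427.2636413574219, 222.7185821533203), (67.52777862548828, 29.107547760009766), 4.969740867614746)
[[0.5584, -0.157, 0.05], [0.6222, -0.1613, 0.05], [0.6171, -0.3072, 0.05], [0.5537, -0.301, 0.05]] [ 0.58785085 -0.23162767  0.05      ]
```

View pics/c1.png

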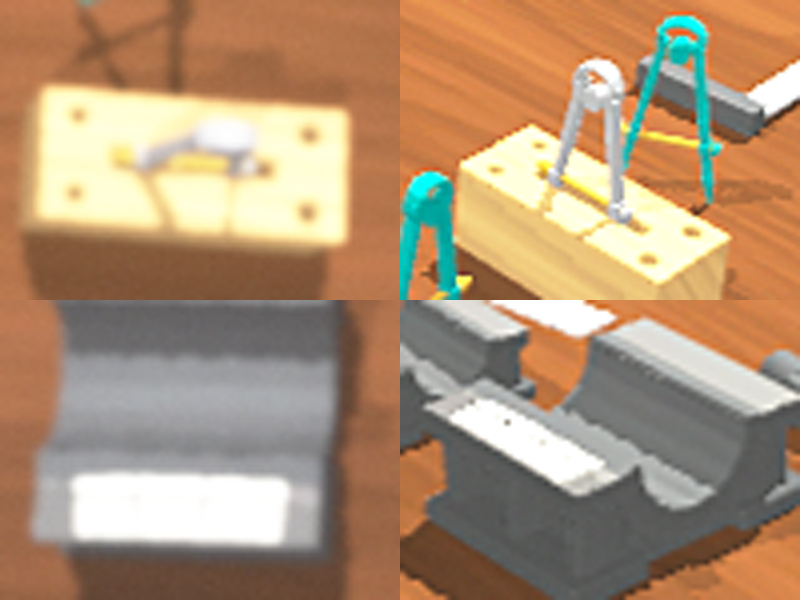

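The crop confirms the steel dividers in the block, with the bow at about top (435,217) and side (410,234). The larger casting has chalk with two dark dots near side (242,204) and (248,210). Now to measure these.

```bash
python3 - <<'E'
from h import *
T=np.load('pics/top0.npz')['im'];S=np.load('pics/side0.npz')['im']
for n,im,box in(('top',T,(222,261,42,11)),('side',S,(228,196,34,24))):
    u,v,w,h=box;g=im[v:v+h,u:u+w].min(2).astype(int);print(n)
    if n=='side':
        for i,r in enumerate(g):print(v+i,*r[5:28])
    else:
        for i,r in enumerate(g):print(v+i,*r)
# bow
b,e=tri((435,216.6),(410,234));print('bow',b,e)
# holes in block top: crop px
H=[(78,115),(75,192),(308,212),(310,134)]
W=[onplane('top',390+x/5-.4,190+y/5-.4,.05)for x,y in H];print('holes',np.round(W,4).tolist(),np.mean(W,0))
Hs=[(495,169),(649,260),(692,231)];print([onplane('side',360+(x-400)/4,215+y/4,.05).round(4).tolist() for x,y in Hs])
# casting land edges: Canny lines in top
E=cv2.Canny(cv2.cvtColor(T,7),40,120)[205:285,205:285]
L=cv2.HoughLinesP(E,1,np.pi/360,15,minLineLength=30,maxLineGap=4)
for l in L[:,0]:
    p=[onplane('top',l[i]+205,l[i+1]+205,.062) for i in(0,2)];print(l+205,np.round(p[0][:2],4),np.round(p[1][:2],4))
E
```

```text
top
261 255 255 255 255 255 255 255 255 255 254 254 255 255 255 255 255 255 255 255 255 255 255 255 254 254 255 255 255 255 255 255 254 253 252 251 251 251 251 248 237 204 175
262 255 255 255 255 255 255 255 255 255 255 255 255 255 255 255 255 255 255 255 255 255 255 255 255 255 255 255 255 255 255 255 255 255 255 255 255 255 255 255 253 231 195
263 254 254 255 255 255 255 255 255 254 253 252 254 255 255 255 255 255 255 255 255 255 255 255 255 255 255 255 255 255 255 255 255 255 255 255 255 255 255 255 254 240 205
264 253 253 254 254 254 254 254 253 252 246 246 253 254 254 254 254 254 254 254 254 254 255 254 250 250 254 254 255 255 255 255 255 255 255 255 255 255 255 255 253 235 205
265 254 254 254 255 255 255 254 254 253 250 250 254 254 255 254 254 254 254 254 254 254 254 252 245 249 253 254 254 255 255 255 255 254 254 254 254 254 254 254 247 220 190
266 255 255 255 255 255 255 255 255 254 253 253 254 255 255 255 255 255 255 255 255 255 255 254 252 253 255 255 255 255 255 255 255 255 255 255 255 255 254 253 241 208 183
267 255 255 255 255 255 255 255 255 255 254 254 255 255 255 255 
[... 2884 characters left out ...]
86 84 82 81 91 107
bow [ 0.59053721 -0.23107174  0.12018662] 0.00259888482837573
holes [[0.6072, -0.1839, 0.05], [0.5735, -0.1831, 0.05], [0.5702, -0.2831, 0.05], [0.6043, -0.2842, 0.05]] [ 0.58882282 -0.23358731  0.05      ]
[[0.5736, -0.1859, 0.05], [0.5698, -0.2866, 0.05], [0.6046, -0.287, 0.05]]
[240 256 273 256] [0.4936 0.1641] [0.4974 0.0946]
[215 219 262 219] [0.5692 0.2246] [0.5746 0.124 ]
[229 236 262 236] [0.5344 0.1912] [0.5382 0.1211]
[215 223 274 225] [0.5606 0.2238] [0.5631 0.0974]
[221 207 270 208] [0.5959 0.2143] [0.5994 0.1087]
[219 272 268 274] [0.4581 0.205 ] [0.4596 0.1023]
[274 284 274 248] [0.4398 0.0883] [0.5143 0.0938]
[268 273 271 237] [0.4616 0.1025] [0.5371 0.1019]
```

```bash
cat >> h.py <<'E'
from scipy.spatial.transform import Rotation as Ro
def togo(t,yaw=None):
    s=read_state();R=Ro.from_rotvec(s['orientation']).as_matrix();p=np.array(s['tool_pos'])
    y=np.arctan2(-R[0,1],R[1,1]);print('clk %.2f'%s['clock'],'tcp',p.round(4),'ytool',round(y,4),'tilt',R[:,2].round(3),'F',np.round(s['ft_force'],1),'open %.4f g %.1f'%(s['opening'],s['gripper_force']))
    print('  shift cm',((R.T@(np.array(t)-p))*100).round(2),'turn',None if yaw is None else round(-(yaw-y),3))
E
python3 - <<'E'
from h import *
for a,b in(((231.5,264.4),(240.9,204)),((245.3,264.8),(248.1,208))):
    print(onplane('top',*a,.062).round(4),onplane('side',*b,.062).round(4))
for q in((398.75,260),(415.5,268.25)):print('knob',onplane('side',*q,.054).round(4))
print('topbrass',onplane('top',414.5,221,.054),'topknobR',onplane('top',440,223,.054))
togo([.589,-.23,.23],-.031)
E
python3 -m pendant '[[0,0,0,-0.1],[0,0,0,-0.1],[0,0,0,-0.108],[-2,-4.15,0,0],[-2,-4.15,0,0]]' 0 20; python3 -m pendant '[[-2,-4.15,0,0],[-2,-4.15,0,0],[-2,-4.15,0,0],[-2,-4.15,0,0],[-2,-4.15,0,0]]'; python3 -c "
from h import *
togo([.589,-.23,.23],-.031)"
```

```text
[0.4752 0.1803 0.062 ] [0.4776 0.1798 0.062 ]
[0.4759 0.1513 0.062 ] [0.4787 0.1525 0.062 ]
knob [ 0.584  -0.2166  0.054 ]
knob [ 0.5864 -0.2572  0.054 ]
topbrass [ 0.58924502 -0.20335104  0.054     ] topknobR [ 0.58785876 -0.25808019  0.054     ]
clk 0.10 tcp [0.2165 0.6123 0.2304] ytool -0.3398 tilt [-0.    -0.002 -1.   ] F [-0.1 -0.2 -0.1] open 0.0856 g 0.0
  shift cm [-63.2  -67.     0.16] turn -0.309
clock: 0.6
tool_pos: [0.2534, 0.5279, 0.2302]
orientation: [-0.046, -3.14, 0.002]
ft_force: [0.3, -0.3, -0.2]
opening: 0.0852
gripper_force: 0.0
clock: 1.1
tool_pos: [0.3477, 0.316, 0.2311]
orientation: [-0.05, -3.141, 0.0]
ft_force: [0.5, 0.4, -0.3]
opening: 0.0853
gripper_force: 0.0
clk 1.10 tcp [0.3477 0.316  0.2311] ytool -0.0318 tilt [-0. -0. -1.] F [ 0.5  0.4 -0.3] open 0.0853 g 0.0
  shift cm [-25.85 -53.8    0.12] turn -0.001
```

```bash
for i in 1 ; do python3 -m pendant '[[-1.85,-3.9,0,0],[-1.85,-3.9,0,0],[-1.85,-3.9,0,0],[-1.85,-3.9,0,0],[-1.85,-3.9,0,0]]' >/dev/null;  python3 -m pendant '[[-1.85,-3.9,0.5,0],[-1.85,-3.9,0.5,0],[-1.85,-3.9,0.5,0],[-1.85,-3.9,0.5,0],[-1.85,-3.9,0.5,0]]' >/dev/null;  python3 -m pendant '[[-1.85,-3.9,0.5,0],[-1.85,-3.9,0.5,0],[-1.85,-3.9,0.5,0],[-1.85,-3.7,0.5,0],[0,0,0,0]]' >/dev/null; done; python3 - <<'E'
from h import *
togo([.589,-.235,.06],-.031)
im,d=camera('side');A=cv2.resize(im[170:300,330:480],(750,650)[:2] and (690,598),interpolation=cv2.INTER_CUBIC);cv2.imwrite('pics/s2.png',A[:,:,::-1])
E
```

```text
clk 2.60 tcp [ 0.5885 -0.2406  0.185 ] ytool -0.0391 tilt [-0.001 -0.004 -1.   ] F [-0.5  0.1 -0.2] open 0.0850 g 0.0
  shift cm [-0.04  0.61 12.5 ] turn -0.008
```

View pics/s2.png

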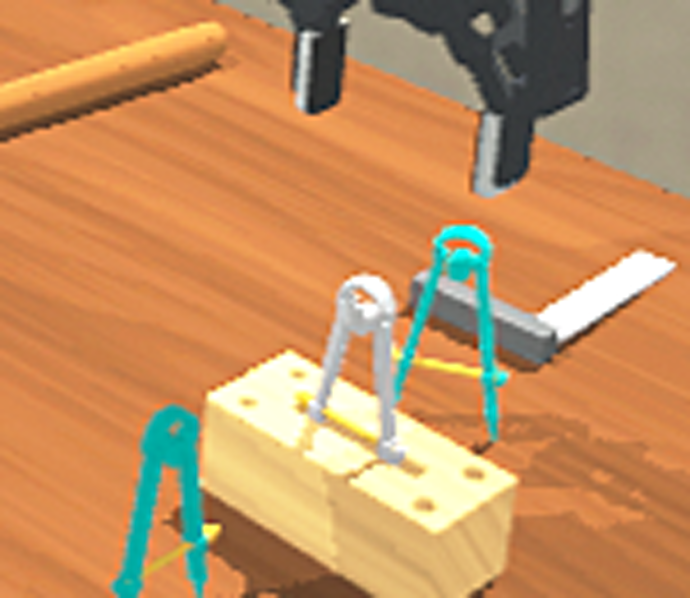

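The open fingers straddle the steel dividers, which stand at crop (365,370), and nothing is in the way. I'll descend.

```bash
python3 -m pendant '[[0,0.2,2,0],[0,0.2,2,0],[0,0,2,0],[0,0,1.5,0],[0,0,0,0]]' >/dev/null; python3 - <<'E'
from h import *
togo([.589,-.235,.06],-.031)
im,d=camera('side');t,_=camera('top')
A=np.hstack([cv2.resize(im[200:300,350:450],(400,400),interpolation=2),cv2.resize(t[170:270,380:480],(400,400),interpolation=2)]);cv2.imwrite('pics/s3.png',A[:,:,::-1])
E
```

```text
clk 3.15 tcp [ 0.5875 -0.2282  0.1091] ytool -0.0307 tilt [-0.004  0.002 -1.   ] F [ 0.4  0.1 -0.1] open 0.0852 g 0.0
  shift cm [-0.19 -0.69  4.9 ] turn 0.0
```

View pics/s3.png

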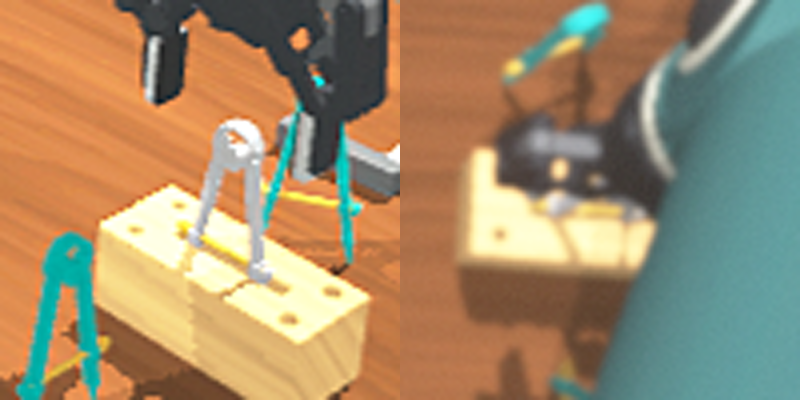

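The dividers sit between the fingers at left-crop (235,200), and there is room to go lower. I'll go down to TCP z of about 0.061.

```bash
python3 -m pendant '[[-0.15,-0.3,1,0],[0,-0.3,1.2,0],[0,0,1.2,0],[0,0,0.9,0],[0,0,0.3,0]]' >/dev/null; python3 -m pendant '[[0,0,0,0],[0,0,0,0],[0,0,0,0],[0,0,0,0],[0,0,0,0]]'; python3 -c "
from h import *
togo([.589,-.235,.061],-.031)"
```

```text
clock: 4.25
tool_pos: [0.5906, -0.236, 0.0657]
orientation: [0.05, 3.14, -0.0]
ft_force: [-0.2, 0.7, 0.0]
opening: 0.0852
gripper_force: 0.0
clk 4.25 tcp [ 0.5906 -0.236   0.0657] ytool -0.0318 tilt [ 0.001 -0.    -1.   ] F [-0.2  0.7  0. ] open 0.0852 g 0.0
  shift cm [0.16 0.1  0.47] turn -0.001
```

```bash
python3 -m pendant '[[0.1,0,0.2,0],[0,0,0.2,0],[0,0,0,0],[0,0,0,0],[0,0,0,0]]' 120 20 >/dev/null; python3 - <<'E'
from h import *
togo([.589,-.235,.061],-.031)
im,d=camera('side')
A=cv2.resize(im[215:290,370:450],(640,600),interpolation=2);cv2.imwrite('pics/s4.png',A[:,:,::-1])
E
```

```text
clk 4.75 tcp [ 0.5894 -0.236   0.0613] ytool -0.0318 tilt [ 0. -0. -1.] F [ 0.9 -0.2 -0.9] open 0.0450 g 0.2
  shift cm [0.04 0.1  0.03] turn -0.001
```

View pics/s4.png

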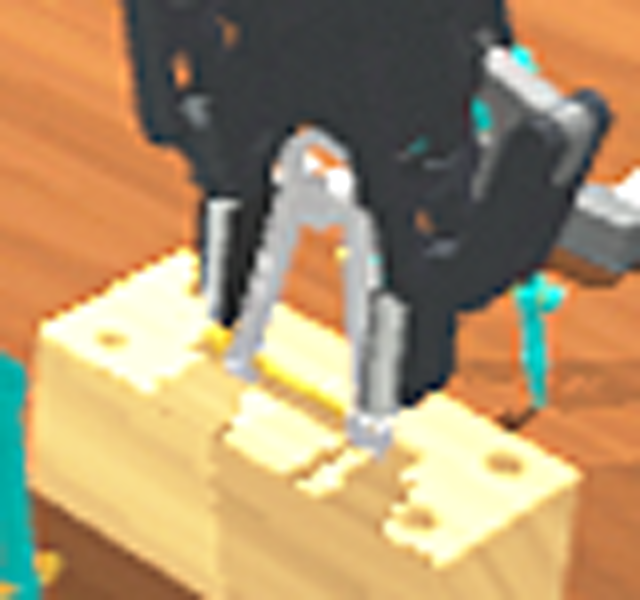

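The -y finger is at its leg, (380,350), while the +y finger has clear space, (225,270), so I'll centre by about -4 mm in y and raise 1 mm.

```bash
python3 -m pendant '[[0,-0.2,-0.1,0],[0,-0.2,0,0],[0,0,0,0],[0,0,0,0],[0,0,0,0]]' 135 20 >/dev/null; python3 -c "
from h import *
togo([.589,-.235,.062],-.031)"; python3 -m pendant '[[0,0,0,0],[0,0,0,0],[0,0,0,0],[0,0,0,0],[0,0,0,0]]' 142 >/dev/null;python3 -c "
from h import *
togo([.589,-.235,.062],-.031)"
```

```text
clk 5.30 tcp [ 0.5891 -0.2401  0.0622] ytool -0.032 tilt [-0. -0. -1.] F [ 0.  -0.2 -0.6] open 0.0402 g 1.7
  shift cm [0.03 0.51 0.02] turn -0.001
clk 5.80 tcp [ 0.5893 -0.2398  0.0623] ytool -0.0317 tilt [ 0.  0. -1.] F [0.2 1.5 1.5] open 0.0379 g 4.8
  shift cm [0.04 0.48 0.03] turn -0.001
```

```bash
python3 -m pendant '[[0,0,0,0],[0,0,0,0],[0,0,0,0],[0,0,0,0],[0,0,0,0]]' 152 >/dev/null;python3 -m pendant '[[0,0,-0.3,0],[0,0,-0.5,0],[0,0,-0.8,0],[0,0,-1,0],[0,0,-1,0]]' > /dev/null; python3 -m pendant '[[0,0,-1.5,0],[0,0,-1.5,0],[0,0,-1.5,0],[0,0,-1,0],[0,0,0,0]]' >/dev/null; python3 - <<'E'
from h import *
togo([.4765,.166,.18],.03)
im,d=camera('side');t,_=camera('top')
p=proj('side',read_state()['tool_pos']).astype(int);print(p)
A=cv2.resize(im[p[1]-40:p[1]+60,p[0]-50:p[0]+50],(600,600),interpolation=2);cv2.imwrite('pics/s5.png',A[:,:,::-1])
E
```

```text
clk 7.30 tcp [ 0.5903 -0.2404  0.1555] ytool -0.0317 tilt [ 0.003 -0.001 -1.   ] F [-0.1 -0.8 -1.2] open 0.0345 g 6.2
  shift cm [12.65 40.25 -2.53] turn -0.062
[414 221]
```

View pics/s5.png

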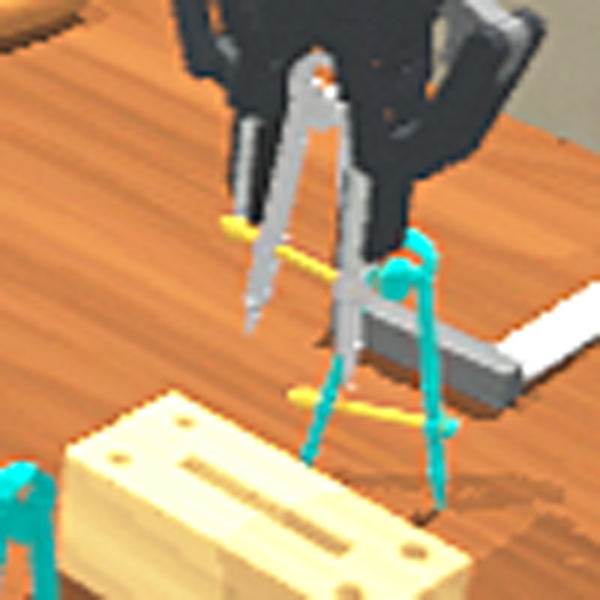

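The dividers are lifted clear and held, with tips at crop (250,328) and (350,385). I'll carry them to above the casting and squeeze on the way.

```bash
python3 -m pendant '[[0.2,1,-0.5,-0.062],[0.5,2,-0.5,0],[0.8,3,-0.5,0],[0.8,3.2,-0.5,0],[0.8,3.2,0,0]]' 158 >/dev/null;python3 -m pendant '[[0.8,3.2,0,0],[0.8,3.2,0,0],[0.8,3.2,0,0],[0.8,3.2,0,0],[0.8,3.2,0,0]]' 164 > /dev/null; python3 -m pendant '[[0.8,3.2,0,0],[0.8,3.2,0,0],[0.8,2.8,0,0],[0.4,1.6,0,0],[0.3,1,0,0]]' 168 >/dev/null;  python3 -m pendant '[[0,0,0.5,0],[0,0,0.5,0],[0,0,0.5,0],[0,0,0,0],[0,0,0,0]]' >/dev/null;python3 - <<'E'
from h import *
togo([.4769,.166,.13],.03)
im,d=camera('side');t,_=camera('top')
np.savez('pics/s6.npz',s=im,t=t)
p=proj('side',read_state()['tool_pos']).astype(int);q=proj('top',read_state()['tool_pos']).astype(int);print(p,q)
A=np.hstack([cv2.resize(im[p[1]-30:p[1]+50,p[0]-40:p[0]+40],(480,480),interpolation=2),cv2.resize(t[q[1]-10:q[1]+40,q[0]-26:q[0]+27],(318,480),interpolation=2)]);cv2.imwrite('pics/s6.png',A[:,:,::-1])
E
```

```text
clk 9.40 tcp [0.4759 0.1581 0.158 ] ytool 0.0288 tilt [-0. -0. -1.] F [ 0.3  0.6 -0.1] open 0.0293 g 7.7
  shift cm [-0.12  0.79  2.8 ] turn -0.001
[243 170] [233 261]
```

View pics/s6.png

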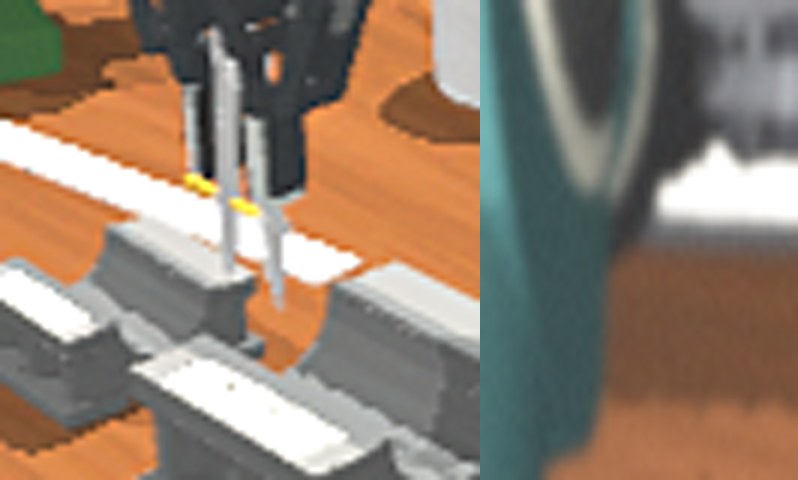

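The dividers hang over the land in view, tips at left-crop (230,272) and (280,303), and seem leaned. I'll compute the lean in the grip plane, comparing it with the previous look.

```bash
cat >> h.py <<'E'
def inplane(px,tcp,yaw):
    # side-view pixels -> (along tool y, z) rel. to TCP, in the vertical plane of the fingers
    n=np.array([np.cos(yaw),np.sin(yaw),0]);ty=np.array([-np.sin(yaw),np.cos(yaw),0]);o=[]
    for q in px:
        c,d=ray('side',*q);P=c+d*(n@(tcp-c))/(n@d);o.append([ty@(P-tcp),P[2]-tcp[2]])
    return (np.array(o)*1000).round(1)
E
python3 - <<'E'
from h import *
print(inplane([(405.67,235.67),(422.33,245.17),(416.5,190.7)],np.array([.5903,-.2404,.1555]),-.0317))
print(inplane([(241.3,185.3),(249.7,190.5),(239,145.3)],np.array([.4759,.1581,.158]),.0288))
E
```

```text
[[ 17.9 -43. ]
 [-24.  -44.5]
 [  3.7  63.3]]
[[ 11.4 -41.3]
 [-19.7 -43.3]
 [  9.5  59.5]]
```

```bash
python3 - <<'E'
from h import *
im,d=camera('side');s=read_state();p=np.array(s['tool_pos']);y=.0288
np.savez('pics/s7.npz',s=im,d=d)
n=np.array([np.cos(y),np.sin(y),0]);ty=np.array([-np.sin(y),np.cos(y),0])
c,_=ray('side',0,0);T=np.array(camera_params('side')['camera_from_world'])
# all pixels -> (x,y,z) in tool-ish frame, list bright pixels near dividers
out=[]
for v in range(140,196):
    row=[]
    for u in range(228,262):
        z=d[v,u]
        if z<=0:continue
        _,r=ray('side',u,v);P=c+r*z-p;q=np.array([n@P,ty@P,P[2]])*1000
        if abs(q[0])<16 and abs(q[1])<32 and im[v,u].min()>110:row.append((u,*q.round(0).astype(int)))
    if row and v%2==0:print(v,*['%d:%d,%d,%d'%r for r in row])
E
```

```text
144 245:-2,-17,70
146 237:4,22,52 238:-2,10,57 239:-15,-11,67
148 238:-4,7,54 239:-2,7,54 240:-15,-15,64
150 238:-1,13,47 239:-7,1,52 240:-5,0,52 241:-4,-3,53 242:-12,-17,59 247:3,-15,54
152 238:-4,10,44 239:-3,6,45 240:-7,-3,49 241:-4,-3,48 242:-12,-17,54 247:6,-11,47
154 234:-10,17,38 235:-9,14,39 238:-2,12,38 239:-3,7,39 240:-1,7,39 241:1,6,38 242:11,15,33
156 233:-11,20,33 234:-13,12,36 239:-1,10,33 240:0,8,33 241:-1,3,35 242:9,13,29
158 233:-6,28,24 234:-11,16,29 239:-4,7,30 240:-2,6,30 241:3,9,27 242:5,8,27
160 234:-12,15,25 235:-10,14,25 239:-3,9,24 240:-1,7,24 241:1,7,24 242:8,12,20 243:-11,-18,35 244:-12,-23,37 245:-9,-21,36 246:-7,-22,35
162 234:-10,20,18 235:-12,12,21 239:-3,9,19 240:-3,6,20 241:2,8,18 242:11,17,12 244:-11,-20,31 245:-9,-21,31 246:-8,-23,31
164 234:-10,19,13 235:-12,13,15 239:-4,9,14 240:-1,9,13 241:1,7,13 242:5,9,11 244:-10,-18,25 245:-11,-23,27 246:-6,-21,25
166 234:-11,19,9 235:-11,15,10 239:-1,13,7 240:-2,9,9 241:-2,4,10 242:4,8,7 244:-11,-20,22 245:-10,-22,22 246:-6,-20,20
168 235:-12,15,5 239:-4,9,4 240:-4,6,6 241:2,10,2 242:4,10,1 244:-9,-16,14 245:
[... 321 characters left out ...]
47:-5,-21,0 248:0,-18,-3 249:3,-18,-4
176 239:-5,11,-16 240:-2,11,-17 241:0,10,-17 242:4,12,-19 245:0,-6,-12 246:-7,-18,-5 247:-2,-16,-8 248:-1,-18,-8 249:-1,-23,-5 250:3,-21,-8
178 239:-3,14,-23 240:-2,11,-22 241:-2,7,-21 242:3,11,-24 246:-6,-17,-11 247:-4,-19,-11 248:-5,-23,-9 249:-1,-22,-11 250:0,-24,-10
180 239:-3,14,-28 240:-3,10,-27 241:0,11,-28 242:4,13,-30 246:-4,-14,-18 247:-3,-17,-17 248:2,-13,-20 249:3,-16,-19
182 240:0,15,-34 241:-2,8,-32 246:-3,-12,-24 247:-5,-18,-21 248:1,-14,-25 249:1,-18,-23
184 240:-2,13,-39 241:1,13,-39 247:-5,-19,-26 248:-4,-20,-26 249:1,-17,-29 250:5,-16,-30
186 247:-4,-17,-32 248:-3,-19,-31 249:2,-16,-34
188 248:-2,-17,-38 249:0,-19,-38
190 249:1,-17,-44
```

Depth shows no lean in x. There is about 3.5° in-plane lean, bow toward +y, and the tip gap is about 30 mm. I'll move over the marks, close a little and come down to just above the face.

```bash
python3 -m pendant '[[-0.1,0.4,0,0],[0,0.4,0.5,0],[0,0,1,0],[0,0,1,0],[0,0,1,0]]' 170 >/dev/null; python3 -m pendant '[[0,0,0.5,0],[0,0,0.3,0],[0,0,0,0],[0,0,0,0],[0,0,0,0]]' >/dev/null; python3 - <<'E'
from h import *
togo([.477,.166,.107],.03)
im,d=camera('side');np.savez('pics/s8.npz',s=im,d=d)
A=cv2.resize(im[155:225,210:280],(600,600),interpolation=2);cv2.imwrite('pics/s8.png',A[:,:,::-1])
E
```

```text
clk 10.55 tcp [0.4768 0.167  0.1157] ytool 0.03 tilt [ 0.001  0.    -1.   ] F [-0.2  0.5  0.3] open 0.0287 g 7.9
  shift cm [-0.01 -0.1   0.87] turn 0.0
```

View pics/s8.png

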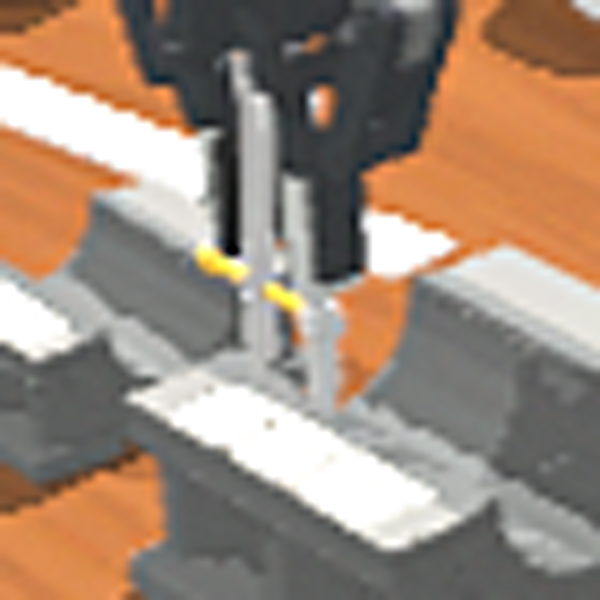

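The crop shows the tips at about (262,360) and (322,408). The two cross-lined marks are at (270,422) and (322,458). The speck at (208,385) is at the chalk's edge with no cross line, so I'm ignoring it. The tips come down near the marks, so I'll lower gently and watch the force.

```bash
python3 -m pendant '[[0,-0.05,0.2,0],[0,0,0.2,0],[0,0,0.1,0],[0,0,0,0],[0,0,0,0]]' >/dev/null; python3 -c "
from h import *
togo([.477,.166,.107],.03)"
python3 -m pendant '[[0,0,0.1,0],[0,0,0.05,0],[0,0,0,0],[0,0,0,0],[0,0,0,0]]' >/dev/null; python3 -c "
from h import *
togo([.477,.166,.107],.03)"
python3 -m pendant '[[0,0,0.1,0],[0,0,0,0],[0,0,0,0],[0,0,0,0],[0,0,0,0]]' >/dev/null; python3 -c "
from h import *
togo([.477,.166,.107],.03)
im,d=camera('side');np.savez('pics/s9.npz',s=im,d=d)
for v in range(188,214):print(v,*im[v,232:258].min(1))
"
```

```text
clk 11.10 tcp [0.4765 0.1664 0.1103] ytool 0.0301 tilt [-0. -0. -1.] F [-1.  -0.3 -0.9] open 0.0286 g 7.9
  shift cm [-0.05 -0.04  0.33] turn 0.0
clk 11.60 tcp [0.4766 0.1664 0.1088] ytool 0.0302 tilt [ 0.  0. -1.] F [-0.   0.8 -1.1] open 0.0287 g 7.9
  shift cm [-0.04 -0.05  0.18] turn 0.0
clk 12.10 tcp [0.4765 0.1664 0.1078] ytool 0.0302 tilt [ 0.  0. -1.] F [-0.5 -0.9 -0.9] open 0.0282 g 7.9
  shift cm [-0.05 -0.04  0.08] turn 0.0
188 95 80 70 72 101 81 108 164 182 184 147 122 189 195 122 60 55 52 54 46 25 66 67 67 55 72
189 112 107 79 61 72 97 147 179 176 184 150 125 192 194 140 71 50 49 45 36 53 65 74 73 76 96
190 114 111 121 103 92 73 135 182 176 178 135 86 180 194 136 68 39 34 91 99 110 83 73 73 71 95
191 114 114 114 115 104 84 153 190 172 137 146 110 172 188 178 131 99 158 178 163 103 73 72 73 70 100
192 119 116 114 119 111 84 229 218 144 71 79 105 130 170 176 175 161 144 105 82 78 79 79 73 66 103
193 123 120 117 117 102 78 143 191 170 173 129 77 82 173 178 175 185 124 65 65 71 77 79 77 90 114
194 122 123 122 113 93 75 124 193 187 184 130 82 83 214 217 197 178 138 83 71 75 74
[... 1311 characters left out ...]
55 255 255 255 255 255 255 255 255 244 187 255 255 229 185 135 142 147 153 159
208 102 98 99 93 104 186 255 255 255 255 255 255 255 255 255 255 163 243 255 255 255 254 161 137 143 147
209 106 104 102 99 96 99 171 247 255 255 255 255 255 255 255 246 255 255 255 255 255 255 255 235 166 152
210 115 111 104 105 101 95 99 110 180 255 255 255 255 253 247 255 255 255 255 255 255 255 255 255 255 198
211 87 99 106 105 105 104 99 94 97 137 173 233 241 255 255 255 255 255 255 255 255 253 255 255 255 255
212 92 92 95 102 101 105 103 101 96 98 91 101 184 255 255 255 255 255 255 255 255 255 255 255 255 255
213 92 91 93 93 90 115 110 105 104 102 97 92 103 182 246 255 255 255 255 255 255 255 255 255 255 255
```

```bash
python3 - <<'E'
from h import *
p=np.array([.4765,.1664,.1078]);ty=np.array([-.03,1,0])
print(inplane([(239.5,199.5),(246.8,203.3),(240.9,204),(248.1,208)],p,.03))
for a in(-16,12.5):print(proj('side',p+ty*a/1000+[0,0,-.0445]))
for P in([.4765,.18,.062],[.4773,.1519,.062]):print('mark',proj('side',np.array(P)))
a=np.load('pics/s9.npz');b=np.load('pics/side0.npz')
D=(a['d']-b['d'])*1000
for v in range(196,210):print(v,*D[v,234:254].round(0).astype(int))
E
```

```text
[[ 15.5 -33.9]
 [-12.5 -33.1]
 [ 11.2 -44.4]
 [-16.4 -44.1]]
[248.01109432 208.07852002]
[240.56661965 203.85734232]
mark [240.45843377 204.11692861]
mark [247.77125576 208.2825044 ]
196 2 2 6 5 -1 -152 -153 -158 -1 -2 4 -187 -188 -214 -205 -207 5 -4 -3 7
197 8 0 -3 3 -7 -45 -151 -149 6 -3 -7 -182 -185 -199 -196 -202 2 3 4 -4
198 -1 5 1 -5 1 -32 -29 -32 2 1 8 -178 -180 -191 -192 0 6 -1 -1 -1
199 -4 2 0 3 1 -31 -31 -26 2 2 2 -6 -188 -185 -177 -6 2 7 -1 -7
200 -4 5 -8 0 -4 -15 -22 -18 4 1 -3 -2 -176 -176 -166 -175 11 -3 -2 3
201 -2 -7 4 5 -2 1 -15 1 3 -6 -2 -1 -42 -34 -166 -169 7 -1 0 0
202 5 5 1 2 -1 2 -17 -7 -3 4 -5 -1 -34 -37 -28 -93 -1 -3 0 3
203 -2 1 1 -1230 0 -1 -3 4 5 -2 1 -1 -28 -30 -25 -30 4 0 -1 3
204 -1 -3 -3 -2 7 -4 3 3 1 -2 1 2 -3 -27 -1228 4 3 0 -5 -2
205 3 -10 -1 0 5 7 -2 2 2 6 0 -1 -1 -24 -16 6 6 1 -2 1
206 3 3 -3 -3 0 2 -2 0 -2 0 -2 -3 5 -17 -12 -2 -1 6 1 1
207 -4 3 -3 -3 -3 1 -2 -2 3 2 4 0 0 0 -10 0 3 -4 -3 1
208 -6 4 -4 -7 4 -2 3 -6 6 3 5 0 -1 1 -4 -4 1 1 -1 -4
209 -2 5 -1 -1 -2 -4 -3 3 2 -1 1 -8 3 1 -7 -3 2 2 0 -1
```

```bash
cat >> h.py <<'E'
def legs(d,u0=234,u1=254,v0=170,v1=211,step=1):
    b=np.load('pics/side0.npz')['d'];p=np.array(read_state()['tool_pos']);c,_=ray('side',0,0)
    for v in range(v0,v1,step):
        r=[]
        for u in range(u0,u1):
            if d[v,u]>0 and b[v,u]-d[v,u]>.006:
                P=(c+ray('side',u,v)[1]*d[v,u]-p)*1000
                if P[2]<8 : r.append('%d:%d,%d,%d'%(u,*P.round(0)))
        print(v,*r)
E
python3 - <<'E'
from h import *
legs(np.load('pics/s9.npz')['d'],v0=186)
E
```

```text
186 234:-13,15,7 236:-8,14,5 237:-6,13,5 238:-3,13,4 239:-3,10,5 240:1,11,3 241:2,8,4
187 234:-2,33,-6 235:-11,15,3 236:-8,15,2 237:-7,13,3 238:-5,12,2 239:-5,7,4 240:-1,9,2 241:4,12,0
188 234:-4,29,-7 235:0,32,-9 236:2,31,-10 238:-2,16,-3 239:-5,8,1 240:-2,8,0 241:0,7,0
189 234:-4,30,-10 235:-2,30,-11 236:-2,24,-8 237:-1,21,-8 238:-6,10,-2 239:-4,8,-2 240:-1,10,-3 241:0,7,-3
190 237:-1,22,-11 238:-3,16,-8 239:-3,11,-6 240:-2,9,-5 241:1,8,-6 242:5,10,-8 243:-9,-15,6 246:-5,-21,7 251:10,-19,1
191 238:-4,14,-9 239:-5,8,-6 240:-2,9,-8 241:0,7,-8 242:3,8,-9 243:-9,-14,4 244:-10,-19,6 245:-9,-22,7 246:-5,-21,5 248:1,-20,2 249:2,-23,3 250:4,-23,3
192 238:-5,13,-11 239:-3,11,-11 240:-2,10,-11 241:-2,4,-9 242:-4,-2,-6 243:0,-1,-8 244:-10,-20,4 245:-7,-19,2 246:-6,-22,3 247:-2,-20,1 248:-2,-24,2
193 239:-5,9,-12 240:-3,8,-12 241:1,9,-14 242:-1,3,-11 243:-1,-1,-10 244:1,-3,-9 245:-3,-12,-5 246:-4,-18,-2 247:1,-15,-5 248:1,-19,-4 249:113,138,-104
194 239:-5,9,-15 240:-3,8,-15 241:1,10,-18 244:0,-3,-12 245:-2,-11,-8 246:-6,-20,-3 247:-1,-18,-6 248:1,-19,-6 251:115,131,-105
195 236:15,52,-42 239:
[... 434 characters left out ...]
13,-18 247:-1,-16,-17 248:0,-19,-16
199 239:-4,12,-30 240:-4,9,-29 241:2,13,-32 245:84,116,-104 246:-4,-17,-18 247:-1,-16,-20 248:4,-14,-22 253:64,52,-71
200 236:1,33,-43 239:-2,16,-35 240:-1,13,-34 241:1,12,-35 246:-3,-15,-22 247:-1,-16,-23 248:2,-17,-23 249:5,-16,-25
201 235:-1,34,-45 240:-1,14,-37 246:-4,-16,-24 247:-2,-17,-24 248:0,-19,-24 249:3,-18,-26
202 240:-3,10,-37 241:5,18,-44 246:-4,-16,-27 247:-2,-17,-27 248:2,-16,-29 249:3,-17,-29
203 246:-2,-13,-31 247:-2,-17,-30 248:1,-17,-31 249:1,-20,-29
204 247:-4,-19,-31
205 235:-15,14,-43 247:-3,-17,-35 248:1,-16,-37
206 247:-2,-16,-38 248:-1,-19,-37
207 248:0,-18,-41
208 237:-19,0,-43 241:-12,-6,-44
209 245:-9,-17,-43 248:-2,-20,-45
210
```

```bash
for k in 1; do python3 -m pendant '[[0,0,0.05,0],[0,0,0.05,0],[0,0,0,0],[0,0,0,0],[0,0,0,0]]' 171 >/dev/null; python3 -c "
from h import *
togo([.477,.166,.107],.03)"
python3 -m pendant '[[0,0,0.05,0],[0,0,0,0],[0,0,0,0],[0,0,0,0],[0,0,0,0]]' >/dev/null; python3 -c "
from h import *
togo([.477,.166,.107],.03)";python3 -m pendant '[[0,0,0.05,0],[0,0,0,0],[0,0,0,0],[0,0,0,0],[0,0,0,0]]' >/dev/null; python3 -c "
from h import *
togo([.477,.166,.107],.03)"; done
```

```text
clk 12.65 tcp [0.4768 0.1665 0.1071] ytool 0.0301 tilt [ 0.001  0.    -1.   ] F [-0.1 -0.3  3.7] open 0.0285 g 8.5
  shift cm [-0.01 -0.05  0.01] turn 0.0
clk 13.15 tcp [0.4772 0.1666 0.1069] ytool 0.03 tilt [ 0.001  0.001 -1.   ] F [-0.7 -1.4  6.6] open 0.0281 g 8.7
  shift cm [ 0.02 -0.06 -0.01] turn 0.0
clk 13.65 tcp [0.4776 0.1666 0.1067] ytool 0.0299 tilt [ 0.002  0.001 -1.   ] F [-0.9 -0.8  8.2] open 0.0283 g 8.9
  shift cm [ 0.06 -0.06 -0.03] turn -0.0
```

```bash
python3 - <<'E'
from h import *
d1=camera('side');d2=camera('side');d3=camera('side')
d=np.median([d1[1],d2[1],d3[1]],0);np.savez('pics/s10.npz',s=d1[0],d=d)
legs(d,v0=186)
b=np.load('pics/side0.npz')['d']
print('D')
for v in range(200,211):print(v,*((d-b)*1000)[v,236:252].round(0).astype(int))
E
```

```text
186 234:-10,21,4 235:-12,14,7 236:-9,14,6 238:-5,13,5 239:-5,8,7 240:-2,9,6 241:0,7,6 242:4,8,4
187 234:-3,32,-5 235:-11,16,3 236:-11,12,5 237:-9,11,5 238:-5,12,3 239:-4,10,4 240:-1,10,2 241:1,9,2 242:4,9,1
188 234:-4,32,-7 235:-2,30,-8 236:0,29,-8 237:-7,13,1 239:-5,9,1 240:-3,8,1 241:2,11,-2 242:4,10,-2
189 234:-5,30,-9 235:-2,30,-10 236:-3,25,-8 237:0,24,-9 239:-4,11,-2 240:-1,10,-3 241:-1,7,-2 242:3,9,-4
190 237:-2,22,-10 238:-4,15,-6 239:-3,12,-6 240:-4,7,-3 241:0,9,-6 242:5,11,-8 252:9,-23,4
191 237:62,120,-73 238:-5,13,-8 239:-5,9,-6 240:-4,7,-6 241:0,9,-8 242:3,10,-10 244:-11,-19,6 245:-10,-22,7 246:-7,-22,7 247:-7,-26,8 248:-5,-27,8 249:2,-21,3 250:4,-22,2 251:8,-21,1
192 238:-6,13,-10 239:-5,10,-9 240:-4,8,-9 241:-2,7,-9 242:0,5,-10 243:0,1,-8 244:-10,-19,4 245:-9,-21,4 246:-9,-25,6 247:-4,-21,2 248:-2,-22,2 249:0,-23,2
193 239:-7,7,-10 240:-4,7,-11 241:1,11,-15 242:-3,1,-9 243:-2,-2,-9 244:-1,-5,-8 245:-3,-12,-4 246:-8,-23,2 247:-4,-20,-1 248:3,-15,-5 249:114,141,-105
194 238:62,116,-80 239:-4,12,-16 240:-4,8,-14 241:-1,9,-16 242:4,11,-18 244:0,-3,-11 245:-4,-13,-6 246:-3,
[... 1004 characters left out ...]
29 249:2,-19,-30
204 246:-4,-14,-32 247:-4,-19,-30 248:-1,-18,-32
205 247:-2,-14,-36 248:-3,-20,-33
206 247:-4,-17,-36 248:-2,-19,-36 249:7,-9,-44
207 248:-1,-16,-41
208
209
210
D
200 2 0 1 -22 -24 -21 1 2 -3 0 -176 -178 -167 -172 4 -2
201 3 -2 -4 -2 -17 -17 3 -3 -2 0 -40 -33 -162 -167 4 4
202 -4 2 -1 -2 -10 -1 -5 -2 -1 -2 -34 -37 -31 -94 -2 -3
203 4 5 -1 -1 -11 1 3 2 -3 -2 -31 -32 -26 -28 0 -1
204 -5 2 1 -1 3 1 -4 -1 3 -1 -25 -27 -23 2 3 0
205 0 4 2 2 3 3 0 5 1 -1 2 -20 -22 3 7 4
206 -2 0 2 -2 0 5 1 2 0 -2 0 -19 -12 -6 -1 5
207 -4 -4 -2 0 -2 1 0 1 4 1 2 -3 -8 1 2 0
208 -2 0 2 -4 5 -5 4 1 0 5 -3 -3 -2 2 5 -2
209 0 0 2 2 4 4 -3 -2 4 -2 0 3 -4 -6 3 0
210 -1 -3 -1 -3 2 1 -3 1 -1 0 -4 -2 2 2 2 3
```

```bash
python3 - <<'E'
from h import *
s=read_state();print(s['clock'],np.round(s['ft_force'],2),np.round(s['ft_torque'],3))
d=camera('side')[0]
s=read_state();print(np.round(s['ft_force'],2),np.round(s['ft_torque'],3))
a=np.load('pics/s10.npz');dd=a['d'];p=np.array(s['tool_pos']);c,_=ray('side',0,0)
for v in range(158,176,1):   # bow/upper legs
    r=[]
    for u in range(230,252):
        P=(c+ray('side',u,v)[1]*dd[v,u]-p)*1000
        if abs(P[0])<8 and abs(P[1])<25 and a['s'][v,u].min()>120:r.append('%d:%d,%d,%d'%(u,*P.round(0)))
    print(v,*r)
E
python3 -m pendant '[[0,0,-0.15,0],[0,0,0,0],[0,0,0,0],[0,0,0,0],[0,0,0,0]]' >/dev/null; python3 - <<'E'
from h import *
togo([.477,.166,.107],.03)
s=read_state();print(np.round(s['ft_force'],2),np.round(s['ft_torque'],3))
E
python3 -m pendant '[[0,0,-0.15,0],[0,0,0,0],[0,0,0,0],[0,0,0,0],[0,0,0,0]]' >/dev/null; python3 - <<'E'
from h import *
togo([.477,.166,.107],.03)
s=read_state();print(np.round(s['ft_force'],2),np.round(s['ft_torque'],3))
E
```

```text
13.8 [-0.12 -1.47  9.01] [-0.188 -0.044  0.041]
[ 0.22 -1.28  8.9 ] [-0.199  0.017  0.04 ]
158
159
160
161
162
163
164 245:2,-12,68
165 238:-4,8,61
166 238:-5,6,59
167 238:-2,11,54
168 238:-4,8,53 239:-2,7,53
169 239:-2,7,50 240:-5,-1,54 247:5,-14,55
170 239:-4,5,49 240:-5,-1,51 241:-4,-3,52 247:6,-13,52
171 239:-2,8,45 240:-4,1,48 241:-4,-2,49 247:7,-11,49
172 239:-3,7,43 241:-3,-2,46 247:6,-12,47
173 239:-2,8,40 240:0,8,39 241:-5,-4,45
174 239:-4,6,39 240:-1,6,38 241:2,7,37
175 239:-3,7,35 240:0,8,34 241:3,8,33
clk 14.35 tcp [0.4765 0.1665 0.1072] ytool 0.0302 tilt [-0.  0. -1.] F [-0.6  0.   2.1] open 0.0284 g 8.2
  shift cm [-0.05 -0.05  0.02] turn 0.0
[-0.56  0.02  2.07] [ 0.019 -0.027  0.057]
clk 14.85 tcp [0.4764 0.1664 0.1087] ytool 0.0301 tilt [-0. -0. -1.] F [ 0.3  0.4 -0.7] open 0.0284 g 8.0
  shift cm [-0.06 -0.04  0.17] turn 0.0
[ 0.28  0.43 -0.72] [ 0.024 -0.001 -0.023]
```

```bash
cat >> h.py <<'E'
def ft(n=8,cam='side'):
    F=[];M=[]
    for i in range(n):
        camera(cam);s=read_state();F.append(s['ft_force']);M.append(s['ft_torque'])
    F,M=np.array(F),np.array(M);print('%.2f'%s['clock'],'z %.4f'%s['tool_pos'][2],'F',F.mean(0).round(2),'+-',F.std(0).round(2),'M',M.mean(0).round(4),'+-',M.std(0).round(4),'g %.1f'%s['gripper_force'])
E
python3 -c "
from h import *
ft()"
python3 -m pendant '[[0,0,0.15,0],[0,0,0,0],[0,0,0,0],[0,0,0,0],[0,0,0,0]]' >/dev/null
python3 -c "
from h import *
ft()"
python3 -m pendant '[[0,0,0.04,0],[0,0,0,0],[0,0,0,0],[0,0,0,0],[0,0,0,0]]' >/dev/null
python3 -c "
from h import *
ft()"
```

```text
15.25 z 0.1088 F [-0.06  0.07 -0.56] +- [0.37 0.32 0.44] M [-0.0017  0.0172 -0.0076] +- [0.04   0.0267 0.0214] g 8.0
16.15 z 0.1073 F [0.05 0.01 1.25] +- [0.48 0.34 0.46] M [ 0.0495 -0.0092  0.0104] +- [0.0377 0.031  0.0159] g 8.0
17.05 z 0.1070 F [ 0.15 -0.06  4.84] +- [0.44 0.53 0.64] M [ 0.0241 -0.013   0.019 ] +- [0.0289 0.0318 0.0206] g 8.3
```

```bash
python3 -m pendant '[[0,0,-0.02,0],[0,0,0,0],[0,0,0,0],[0,0,0,0],[0,0,0,0]]' >/dev/null
python3 - <<'E'
from h import *
L=[camera('side') for i in range(6)];im=np.mean([l[0] for l in L],0);d=np.median([l[1] for l in L],0)
b=np.load('pics/side0.npz');np.savez('pics/s11.npz',s=im,d=d)
g0=b['im'].min(2)
for v in range(199,211):print(v,*im[v,236:252].min(1).round().astype(int),' | ',*g0[v,236:252],' | ',*((d-b['d'])*1000)[v,238:250].round(0).astype(int))
togo([.477,.166,.107],.03)
A=np.hstack([cv2.resize(x[165:225,225:265].astype('uint8'),(400,600),interpolation=2) for x in(b['im'],im)]);cv2.imwrite('pics/s11.png',A[:,:,::-1])
E
```

```text
199 189 170 174 198 181 172 186 170 116 125 192 190 180 162 93 54  |  184 165 164 167 171 176 183 162 116 77 70 63 62 67 63 59  |  0 -32 -30 -29 -22 -1 -3 -3 -184 -187 -181 -6
200 255 255 255 214 174 169 183 166 150 161 199 189 180 158 85 45  |  255 255 255 193 165 170 176 181 181 165 109 64 57 62 59 49  |  -1 -20 -23 -20 1 4 -2 -3 -176 -178 -167 -3
201 255 255 255 255 235 159 172 157 147 158 200 188 180 143 112 168  |  251 255 255 255 255 193 165 171 178 181 182 142 72 44 98 167  |  1 1 -20 -19 4 -2 -1 1 -41 -35 -163 -168
202 255 255 255 255 255 219 244 202 171 164 197 186 177 178 179 181  |  255 255 255 255 255 255 255 192 165 172 177 179 179 137 159 173  |  2 3 -12 -3 -3 -1 -4 1 -33 -36 -30 -92
203 255 255 255 255 244 255 255 255 255 159 185 183 174 182 166 168  |  255 255 255 241 255 255 255 255 255 175 166 172 173 175 175 173  |  2 0 -9 -1 3 -1 0 0 -31 -32 -26 -27
204 255 255 255 255 255 139 255 255 255 255 255 218 173 212 175 148  |  255 255 255 255 243 122 255 255 255 255 255 194 162 168 174 174  |  2 -1 -1 1 -3 -3 -3 2 -26 -26 -23 2
205 255 255 255 237 255 255 255 255 255 255
[... 412 characters left out ...]
45 255 255 255 255 223  |  -1 -1 3 -1 2 5 4 1 1 2 -10 -2
208 103 186 255 255 255 255 255 255 255 255 255 255 170 243 255 255  |  111 185 250 255 255 255 255 255 255 255 255 252 209 244 255 255  |  0 -4 5 -4 4 1 0 4 1 0 -3 -2
209 96 100 173 247 255 255 255 255 255 255 252 246 255 255 255 255  |  82 82 139 208 254 255 255 255 255 255 255 250 255 255 255 255  |  -2 -2 3 3 1 3 3 -2 3 0 -3 -3
210 102 95 100 110 182 255 255 255 255 250 244 255 255 255 255 255  |  87 82 83 90 144 223 255 255 255 255 255 255 255 255 255 255  |  -1 -4 2 0 2 2 -2 -2 -3 1 3 0
clk 17.85 tcp [0.4765 0.1664 0.1071] ytool 0.0302 tilt [-0.  0. -1.] F [-0.4  0.5  4.3] open 0.0283 g 8.2
  shift cm [-0.05 -0.05  0.01] turn 0.0
```

View pics/s11.png

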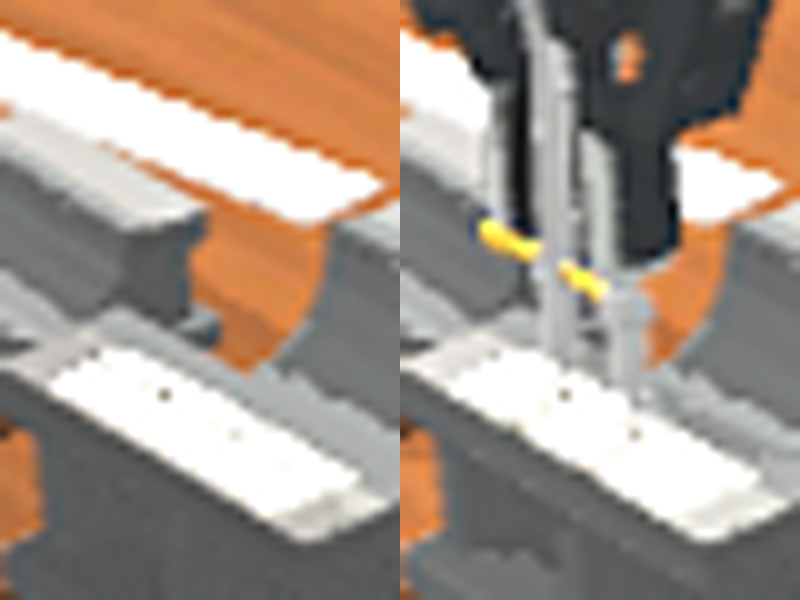

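The view shows the right-hand point ending on its mark at (635,430). The left-hand point ends about 2 mm toward +y of its mark at (565,393). I'll lift 1 mm, squeeze two counts, shift about 0.7 mm in -y and set down again.

```bash
python3 -m pendant '[[0,0,-0.1,0],[0,0,0,0],[0,0,0,0],[0,0,0,0],[0,0,0,0]]' 171 >/dev/null;python3 -m pendant '[[0,-0.07,0,0],[0,0,0,0],[0,0,0.04,0],[0,0,0.04,0],[0,0,0,0]]' 173 >/dev/null
python3 -m pendant '[[0,0,0,0],[0,0,0,0],[0,0,0,0],[0,0,0,0],[0,0,0,0]]' >/dev/null
python3 - <<'E'
from h import *
ft()
L=[camera('side') for i in range(6)];im=np.mean([l[0] for l in L],0);d=np.median([l[1] for l in L],0)
b=np.load('pics/side0.npz')
for v in range(199,211):print(v,*((d-b['d'])*1000)[v,238:250].round(0).astype(int))
togo([.477,.166,.107],.03)
E
```

```text
19.75 z 0.1073 F [ 0.07 -0.13  1.56] +- [0.23 0.3  0.29] M [-0.0471 -0.0093  0.0319] +- [0.0397 0.0265 0.0373] g 8.4
199 0 -33 -31 -29 -25 1 -3 -5 -187 -186 -182 -6
200 -2 -20 -27 -21 -1 0 -3 0 -176 -177 -168 -174
201 -1 1 -20 -23 3 -4 1 0 -43 -35 -165 -167
202 -1 1 -13 -16 -3 -1 -3 0 -34 -39 -29 -92
203 -1 2 -10 -8 5 0 -3 0 -31 -32 -26 -25
204 2 0 -1 4 -2 -1 -1 3 -27 -27 -23 5
205 4 4 4 -3 2 5 0 0 -2 -22 -17 5
206 2 -1 -1 4 0 1 0 1 2 -16 -11 -5
207 -2 0 -2 -2 1 4 5 -1 0 0 -9 0
208 0 -4 2 -4 5 2 3 5 -1 0 -4 -1
209 -1 -1 1 4 1 2 4 -3 -1 0 -6 -4
210 -3 -5 -1 1 2 1 -1 -2 -1 -2 2 2
clk 20.05 tcp [0.4766 0.1657 0.1073] ytool 0.0301 tilt [ 0.  0. -1.] F [-0.6  0.3  2. ] open 0.0277 g 8.4
  shift cm [-0.04  0.03  0.03] turn 0.0
```

```bash
python3 -m pendant '[[0,0,0.02,0],[0,0,0,0],[0,0,0,0],[0,0,0,0],[0,0,0,0]]' >/dev/null
python3 -c "
from h import *
ft(16)"
python3 -m pendant '[[0,0,0,0],[0,0,0,0],[0,0,0,0],[0,0,0,0],[0,0,0,0]]' >/dev/null
python3 -c "
from h import *
ft(16);togo([.4767,.166,.107],.03)"
```

```text
21.35 z 0.1071 F [-0.1   0.03  3.73] +- [0.57 0.41 0.68] M [-0.0714 -0.0165 -0.0083] +- [0.0324 0.0345 0.0305] g 8.5
22.65 z 0.1071 F [0.01 0.   4.15] +- [0.53 0.42 0.4 ] M [-0.0396 -0.0213 -0.0067] +- [0.0319 0.0361 0.0251] g 8.6
clk 22.65 tcp [0.4766 0.1657 0.1071] ytool 0.0301 tilt [ 0.  0. -1.] F [-0.5 -0.3  3.7] open 0.0277 g 8.6
  shift cm [-0.01  0.03  0.01] turn 0.0
```

The moment shows the -y point carrying nearly all of the 4.6 N. I'll do a brief firmer seat to level it, as happened before, then ease back.

```bash
python3 -m pendant '[[0,0,0.05,0],[0,0,0.02,0],[0,0,0,0],[0,0,0,0],[0,0,0,0]]' >/dev/null
python3 -c "
from h import *
ft(8)"
python3 -m pendant '[[0,0,-0.04,0],[0,0,-0.03,0],[0,0,0,0],[0,0,0,0],[0,0,0,0]]' >/dev/null
python3 - <<'E'
from h import *
ft(16);togo([.4767,.166,.107],.03)
d=np.median([camera('side')[1] for i in range(6)],0)
b=np.load('pics/side0.npz')
for v in range(200,210):print(v,*((d-b['d'])*1000)[v,238:250].round(0).astype(int))
E
```

```text
23.55 z 0.1069 F [-0.21 -0.3   7.1 ] +- [0.48 0.61 0.49] M [-0.1255  0.0093  0.0057] +- [0.0343 0.0205 0.0257] g 8.8
24.85 z 0.1071 F [-0.04 -0.18  4.38] +- [0.47 0.66 0.46] M [-0.0485  0.0066  0.0019] +- [0.0274 0.0388 0.0324] g 8.6
clk 24.85 tcp [0.4766 0.1657 0.1071] ytool 0.0302 tilt [ 0.  0. -1.] F [-0.4  0.4  4.7] open 0.0275 g 8.6
  shift cm [-0.02  0.03  0.01] turn 0.0
200 -3 -20 -27 -21 1 1 -1 1 -178 -178 -166 -174
201 -1 2 -19 -22 3 -1 0 1 -41 -37 -165 -167
202 0 2 -14 -15 -1 -2 -3 -1 -35 -38 -30 -92
203 1 0 -10 -8 5 0 -3 0 -32 -31 -29 -24
204 3 1 -1 2 -2 -2 -1 1 -25 -25 -24 5
205 1 5 2 0 0 6 -1 -1 2 -22 -19 5
206 3 0 -2 4 3 1 1 -2 5 -17 -9 -5
207 -1 1 1 -1 2 3 5 2 -1 -1 -8 -1
208 -1 -3 5 -4 5 1 2 5 2 2 -4 -1
209 2 0 4 2 1 1 3 -1 2 0 -5 -5
```

```bash
python3 -m pendant '[[0,0,0.05,0],[0,0,0.02,0],[0,0.05,0,0],[0,0.05,0,0],[0,0,0,0]]' >/dev/null
python3 -c "
from h import *
ft(6)"
python3 -m pendant '[[0,0,-0.04,0],[0,0,-0.04,0],[0,0,0,0],[0,0,0,0],[0,0,0,0]]' >/dev/null
python3 - <<'E'
from h import *
ft(16);togo([.4767,.166,.107],.03)
d=np.median([camera('side')[1] for i in range(6)],0)
b=np.load('pics/side0.npz')
for v in range(200,210):print(v,*((d-b['d'])*1000)[v,238:250].round(0).astype(int))
E
```

```text
25.95 z 0.1068 F [-0.04 -1.51  7.93] +- [0.38 0.62 0.69] M [-0.5087  0.0009  0.0009] +- [0.0222 0.0319 0.0365] g 8.8
27.25 z 0.1072 F [ 0.19 -2.27  3.48] +- [0.7  0.48 0.53] M [-0.6022 -0.0303 -0.0013] +- [0.0481 0.034  0.0364] g 8.6
clk 27.25 tcp [0.4765 0.1668 0.1072] ytool 0.0302 tilt [-0.  0. -1.] F [ 0.5 -3.1  2.6] open 0.0273 g 8.6
  shift cm [-0.02 -0.08  0.02] turn 0.0
200 -3 -21 -27 -22 2 -2 -1 -42 -175 -176 -166 -3
201 -1 1 -19 -20 4 -1 -2 0 -44 -33 -163 -1
202 -2 1 -14 -16 -3 -2 -2 0 -33 -37 -28 8
203 0 -1 -10 0 2 -2 -1 0 -31 -29 -26 -25
204 2 0 2 2 0 -3 1 1 -24 -24 -24 0
205 2 3 3 1 0 4 -3 1 -2 -22 -17 3
206 1 -1 1 5 1 0 1 -2 2 -17 -10 -4
207 -1 -2 0 0 3 2 5 1 0 -9 -7 -1
208 -2 -4 4 -2 3 1 3 6 1 1 -3 2
209 2 0 4 2 2 0 1 -3 2 0 -5 -4
```

```bash
python3 -m pendant '[[0,-0.04,0.01,0],[0,-0.03,0,0],[0,0,0,0],[0,0,0,0],[0,0,0,0]]' >/dev/null
python3 - <<'E'
from h import *
ft(20);togo([.4767,.166,.107],.03)
d=np.median([camera('side')[1] for i in range(6)],0)
b=np.load('pics/side0.npz')
for v in range(200,210):print(v,*((d-b['d'])*1000)[v,238:250].round(0).astype(int))
E
```

```text
29.05 z 0.1071 F [-0.06  0.65  3.6 ] +- [0.37 0.4  0.56] M [ 0.0848 -0.0162 -0.0119] +- [0.0618 0.0201 0.0232] g 8.5
clk 29.05 tcp [0.4766 0.1661 0.1071] ytool 0.0302 tilt [ 0.  0. -1.] F [0.4 1.2 3.4] open 0.0277 g 8.5
  shift cm [-0.01 -0.01  0.01] turn 0.0
200 0 -20 -28 -21 -1 2 -2 0 -177 -176 -167 0
201 0 2 -18 -20 2 -2 -2 -1 -39 -33 -164 2
202 1 4 -16 -18 -3 -3 -3 -1 -33 -38 -30 -90
203 0 0 -8 -8 6 -1 -1 2 -30 -28 -27 -27
204 3 -1 -2 2 -3 -2 -1 2 -26 -24 -24 5
205 2 3 2 1 1 3 -1 -1 1 -21 -17 3
206 0 0 -1 5 2 2 -2 -1 3 -17 -8 -5
207 -2 -1 2 1 2 3 3 0 -2 -8 -8 1
208 0 -3 2 -3 4 2 0 5 -2 2 -2 1
209 0 -1 2 2 -2 3 3 -2 2 -2 -5 -2
```

```bash
for i in 1 2 3 4 5 6 7; do python3 -m pendant '[[0,0,0,0],[0,0,0,0],[0,0,0,0],[0,0,0,0],[0,0,0,0]]' >/dev/null; done
python3 - <<'E'
from h import *
togo([.4767,.166,.107],.03)
d=camera('side')[1];b=np.load('pics/side0.npz')
for v in range(202,209):print(v,*((d-b['d'])*1000)[v,238:250].round(0).astype(int))
print(hand_in())
E
```

```text
clk 32.85 tcp [0.4766 0.166  0.1071] ytool 0.0301 tilt [ 0.  0. -1.] F [0.5 1.9 5. ] open 0.0273 g 8.5
  shift cm [-0.01 -0.    0.01] turn 0.0
202 2 0 -13 -18 -5 1 0 2 -32 -33 -29 -91
203 -2 3 -5 -8 8 -4 1 1 -32 -31 -27 -24
204 0 -1 4 3 -1 3 3 0 -30 -25 -29 4
205 2 4 6 1 -1 2 -3 -4 2 -26 -17 5
206 4 2 -1 8 -2 1 0 -2 1 -12 -9 -3
207 -2 0 0 0 1 7 5 3 2 -8 -10 1
208 -3 -2 6 -6 7 4 0 5 0 0 -4 -2
the job is handed in; nothing more can be done
None
```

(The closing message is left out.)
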